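# Close the loose cap of the solvent can

## Robot

A 6-joint arm with a two-finger parallel gripper is mounted at the origin on the work surface. World frame = base frame: x ahead of the robot, y to its left, z up, the work surface at z = 0. Lengths are in m, angles in rad, forces in N, time in s.
With the tool pointing down it reaches from about 0.225 to 0.725 m from the base axis. Payload 3.1 kg.
Tool frame: the origin (TCP) lies on the centre line of the jaws, within the pads' length; the fingertips stand 19 mm ahead of it and the grasp point (between the pads) is the TCP; z points along the fingers, y is the line along which they close (so a half turn about z gives the same grasp; the last joint's range is limited). The gripper opens to 85 mm and grips with 20 to 120 N. Pads are 22 mm wide; open, the fingers measure 114 mm over their backs; the gripper's body (76 mm by 85 mm) begins 54 mm behind the grasp point. The pads swing forward as they close: fully open they stand 13 mm farther back than shut.
Start: joints at [-0.128, 0.048, 0.099, 1.622, 0, 1.443], TCP at [0.525, -0, 0.25] pointing down, gripper open.
Joint ranges: [-2.91, 2.91], [-0.99, 1.94], [-1.21, 1.42], [-2.12, 2.29], [-1.49, 1.47], [-3.14, 3.14]. Speed limits (rad/s): [2.79, 2.79, 3.14, 3.14, 3.14, 3.14].

## Interface

Orientations are given as a 3x3 rotation matrix whose columns are the frame's x, y, z axes.
In Python, from cell import ctrl gives the robot as it stands.
- The arm moves only by the shell command python3 -m pendant 'ROWS' [OPENING]. ROWS is JSON, a list of rows, each a list of 2 entries, a list of its own where there are three numbers: the shift along the world's x, y, z as a fraction of full scale, then the turn, a rotation vector about the world's x, y, z as a fraction of full scale. A call has 1 to 5 rows; each row shifts and turns the commanded pose from where the row before left it; what a row does not reach is not made up. Full scale, the value 1, is 0.02 m for a shift and 0.1 rad for a turn. A row lasts 1/10 s, in which the tool goes at most 50 mm and 8.59 degrees, less where a joint would pass 70% of its speed; a pose out of reach is approached as far as the arm can. A call with a number of a shift or a turn outside -1 to 1 is refused whole. A call with a gripper value outside its range is refused whole. OPENING is the closure, from -1 (fully open) to 1 (shut), set as the call begins (- or left out, the last holds). The fingers move at their own pace and stop on an object; the grip force is fixed at half the most. Time passes only in rows, so rows that do not move let the fingers close. It gives the time, the measured TCP pose, the force, the opening and the grip force at its end, in the units of the state.
- ctrl.sense(): the state, without advancing time (a new reading comes with each control period).
- ctrl.grab_frame(name): name is "scene" or "side" or "wrist"; returns a dict with "img" (420x560x3 uint8, red, green, blue), "range_z" (420x560 float32, m along the optical axis (not along the pixel's ray), 0 where there is no reading), "K" (3x3 intrinsics, pixels), "world_from_camera" (4x4, takes a point from camera to world coordinates). Camera axes: x right, y up, looking along -z (the intrinsics and any distortion apply to the point x, -y, -z); pixel columns grow to the right and rows downward; lengths in m; the calibration is good to about 2 mm. The wrist camera is an equidistant fisheye: a pixel r from the principal point sees the ray r / f radians off the axis. A picture is of the moment at which its call begins.
- ctrl.finish_job(): hands the job in; it is judged then, once.
The state is a dict: "clock": time; "q": joint angles; "qvel": joint speeds; "joint_efforts": joint torques, N m; "tool_pos": TCP position; "tcp_rot": TCP orientation; "wrist_force": force on the tool from outside, world axes, zero at the start; "torque": the same for the moment, N m; "opening": finger opening in m; "grasp_force": force on a finger pad.
Only numpy, scipy, OpenCV 4.12 (cv2) and the standard library are available. Lean on these libraries where they do the work, as an engineer would, in place of code of your own. Each camera call takes 0.05 s, during which the arm holds its last target. There are 200 camera calls.

## Task

The rectangular solvent can on the sign-maker's bench was left with its winged screw cap loose. Twist that cap clockwise (seen from above) until it is fully home, its wings in line with the long sides of the can, and let go; leave the cap of the round tin as it is.

Things in the scene. Friction and masses are not known exactly. Their poses are not given: they have to be found in the camera images.
- can: Rectangular bare-metal can with a paper band, 85 x 140 mm (its x and y axes), 168 mm tall; origin under its centre, on the bench. It is fixed to the bench and carries a captive screw cap (grey disc, black upright wing) in the middle of its flat top.
- can_cap (a joint): Angle (rad) of the rectangular can's cap: 0 is fully home on a firm stop, wing parallel to the can's long sides; it grows counter-clockwise seen from above, to a stop at 1.5. It starts 0.8 to 1.3 from home; turning clockwise closes it. It turns in place without rising, needs about 0.08 N m, stays where left and cannot be lifted off.
- can_cap_grip (a point): Middle of the upright wing of the rectangular can's cap, on the cap's vertical turning axis, 207 mm above the bench. Turns with the cap: z up, y along the wing, x through it. The wing is a bar 14 mm thick, 56 mm long, 30 mm high (15 mm above and below this point), standing on a disc 46 mm across; the can's top is 39 mm below this point. To be pinched from above.
- tin_cap_end (a point): Bystander: end of the wing of the same kind of cap, also loose, on the round bare-metal tin (100 mm across, 140 mm tall, fixed) that stands to the left or right of the can. 28 mm out from that cap's axis, 179 mm above the bench; y points outward along the wing. Leave as it is.
Not all that is in view belongs to the job. What is shaped like the can but orange or pink is not meant.

How it is judged:
By the outcome, as a careful person would: the job done as asked, in the order asked, and still so for the second after the job is handed in, with the robot touching nothing.
It also fails if it takes over 32 s, if anything falls off the work surface, if the arm or the gripper's body presses on something with over 40 N, if the wrist force passes 120 N, or if a joint passes its speed limit or range.

## Working session

There is one attempt and no reset: what is moved stays moved. The work goes in short steps, Python scripts to look and compute and a shell command to move; the robot and the scene stay as the last step left them, time stands still between calls to the robot, and variables do not carry over. Pictures are saved under pics/ and viewed, at most 10 in all, crops included, and the job is handed in when it is done.

```bash
mkdir -p pics
cat > h.py <<'E'
import numpy as np, cv2, pickle
from cell import ctrl
def grab(n,tag):
    f=ctrl.grab_frame(n); pickle.dump(f,open(f'pics/{tag}.pkl','wb')); cv2.imwrite(f'pics/{tag}.png',f['img'][:,:,::-1]); return f
def load(tag): return pickle.load(open(f'pics/{tag}.pkl','rb'))
def cloud(f):
    K=f['K'];z=f['range_z'];v,u=np.mgrid[:z.shape[0],:z.shape[1]]
    p=np.stack([(u-K[0,2])/K[0,0]*z,-(v-K[1,2])/K[1,1]*z,-z],-1)
    T=f['world_from_camera']; return p@T[:3,:3].T+T[:3,3]
E
python3 - <<'E'
from h import *
a=grab('scene','s1');b=grab('side','d1')
cv2.imwrite('pics/both.png',cv2.resize(np.vstack([a['img'],b['img']])[:,:,::-1],(400,600),interpolation=cv2.INTER_AREA))
E
```

```text
(no output)
```

View pics/s1.png

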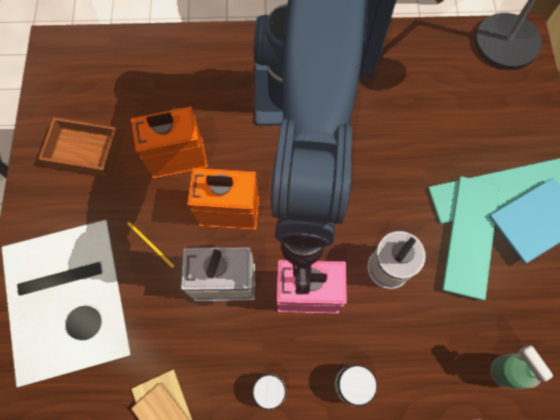

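View pics/d1.png

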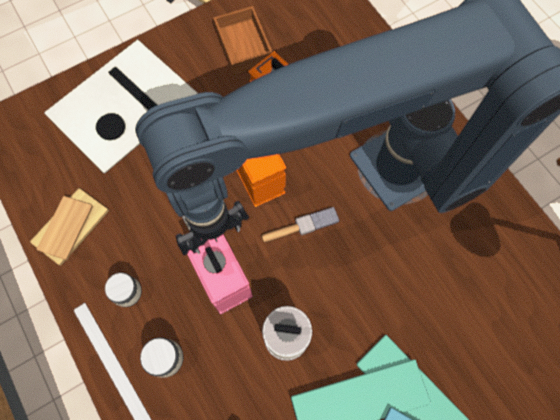

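Can-shaped things in the scene view: orange (170,142), orange (223,198), bare grey (218,272) and pink (312,287). Only the grey one is bare metal, so it is the can. Its cap wing is at about (214,263). The round tin is at (397,258). I'll confirm this in a crop and measure.

Run:
```python
from h import *
f=load('s1');P=cloud(f)
c=f['img'][225:315,165:275];cv2.imwrite('pics/c1.png',cv2.resize(c,None,fx=6,fy=6,interpolation=cv2.INTER_CUBIC)[:,:,::-1])
v,u=np.mgrid[:420,:560]; w=(u>165)&(u<275)&(v>225)&(v<315)
for n,lo,hi in(('wing',.212,.232),('top',.160,.176)):
    m=w&(P[...,2]>lo)&(P[...,2]<hi); q=P[m]
    r=cv2.minAreaRect(q[:,:2].astype(np.float32)*1000); 
    xy=q[:,:2]-q[:,:2].mean(0); e,V=np.linalg.eigh(xy.T@xy)
    print(n,m.sum(),q.mean(0).round(4),r,V[:,1].round(3),'px',u[m].min(),u[m].max(),v[m].min(),v[m].max(),cv2.boxPoints(r).round().tolist())
print(ctrl.sense()['tcp_rot'].round(3).tolist())
```

```text
wing 206 [ 0.5208 -0.173   0.2213] ((519.9451293945312, -173.19976806640625), (14.364608764648438, 55.74310302734375), 72.86353302001953) [-0.954  0.301] px 206 220 249 276 [[491.0, -172.0], [544.0, -188.0], [549.0, -175.0], [495.0, -158.0]]
top 2320 [ 0.5226 -0.1727  0.1678] ((520.3164672851562, -173.83865356445312), (144.30975341796875, 89.79714965820312), 88.80443572998047) [0.009 1.   ] px 182 250 248 289 [[474.0, -245.0], [564.0, -247.0], [567.0, -103.0], [477.0, -101.0]]
[[-0.0, 1.0, -0.002], [1.0, 0.0, 0.0], [0.0, -0.002, -1.0]]
```

View pics/c1.png

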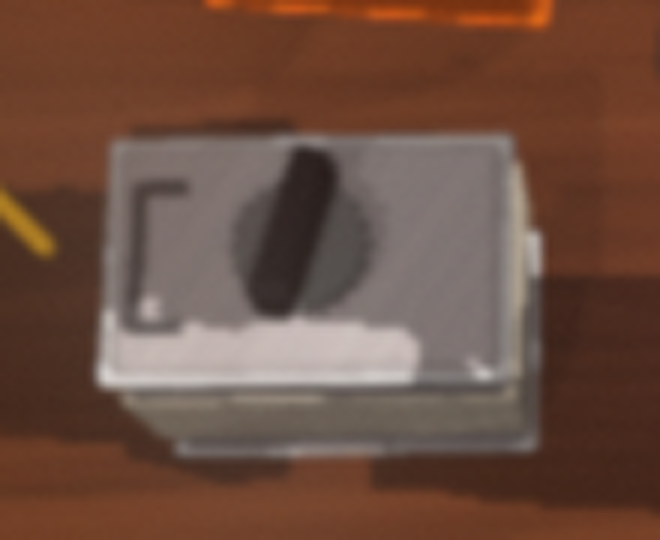

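The crop shows the bare-metal can with a grey disc and black wing, centre about (214,263) in full-frame pixels. Measured: wing centre (0.520, -0.173), top at z=0.221, 14 x 56 mm and can top at z=0.168, all as given. The wing points at about 163° and the long side at about 89°, so the cap is about 1.29 rad open. The jaws need to turn +1.27 rad first.

```bash
python3 -m pendant '[[[0,0,1],[0,0,0]],[[0,-1,0],[0,0,1]],[[0,-1,0],[0,0,1]],[[0,-1,0],[0,0,1]],[[0,-1,0],[0,0,1]]]' -1
python3 -m pendant '[[[0,-1,0],[0,0,1]],[[0,-1,0],[0,0,1]],[[0,-1,0],[0,0,1]],[[0,-1,0],[0,0,1]],[[-0.25,-0.65,0],[0,0,1]]]'
python3 -m pendant '[[[0,0,0],[0,0,1]],[[0,0,0],[0,0,1]],[[0,0,0],[0,0,1]],[[0,0,0],[0,0,0.7]],[[0,0,0],[0,0,0]]]'
python3 - <<'E'
from h import *
f=grab('wrist','w1'); s=ctrl.sense();print(s['tool_pos'],s['tcp_rot'].round(3).tolist(),s['q'])
E
```

```text
clock: 0.6
tool_pos: [0.5247, -0.0806, 0.2697]
tcp_rot: [[-0.393, 0.919, -0.001], [0.919, 0.393, 0.0], [0.001, -0.001, -1.0]]
wrist_force: [0.2, -0.4, 0.8]
opening: 0.0856
grasp_force: 0.0
clock: 1.1
tool_pos: [0.5199, -0.1742, 0.2692]
tcp_rot: [[-0.785, 0.619, -0.001], [0.619, 0.785, 0.0], [0.001, -0.001, -1.0]]
wrist_force: [0.1, 0.3, 0.8]
opening: 0.0857
grasp_force: 0.0
clock: 1.6
tool_pos: [0.5197, -0.1729, 0.2696]
tcp_rot: [[-0.955, 0.296, -0.001], [0.296, 0.955, 0.001], [0.001, 0.0, -1.0]]
wrist_force: [-0.3, -0.4, -0.5]
opening: 0.0851
grasp_force: 0.0
[ 0.51977397 -0.17292082  0.26969219] [[-0.955, 0.298, -0.001], [0.298, 0.955, 0.001], [0.001, 0.0, -1.0]] [-4.43599702e-01  1.15184727e-01  2.09320536e-01  1.66612350e+00
 -2.10996883e-06 -1.41343674e-01]
```

View pics/w1.png

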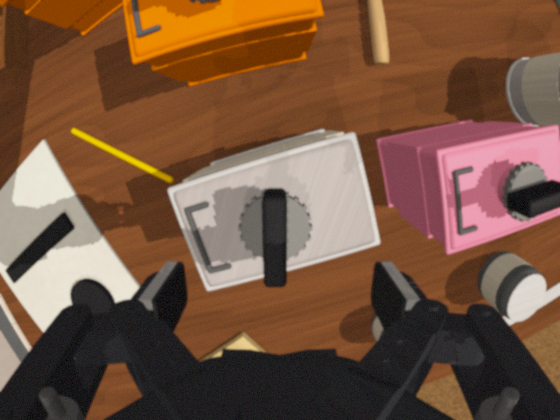

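The wing (column 274, rows 190–285) stands upright in the picture and midway between the fingers (about 180 and 380). The alignment is good, so I'll descend and close.

```bash
python3 -m pendant '[[[0,0,-0.9],[0,0,0]],[[0,0,-0.9],[0,0,0]],[[0,0,-0.85],[0,0,0]],[[0,0,0],[0,0,0]],[[0,0,0],[0,0,0]]]' -1
python3 -m pendant '[[[0,0,0],[0,0,0]],[[0,0,0],[0,0,0]],[[0,0,0],[0,0,0]],[[0,0,0],[0,0,0]],[[0,0,0],[0,0,0]]]' 1
python3 -m pendant '[[[0,0,0],[0,0,0]],[[0,0,0],[0,0,0]],[[0,0,0],[0,0,0]],[[0,0,0],[0,0,0]],[[0,0,0],[0,0,0]]]'
python3 -c "
from cell import ctrl
s=ctrl.sense();print(s['torque'],s['wrist_force'])"
```

```text
clock: 2.15
tool_pos: [0.5197, -0.1728, 0.2171]
tcp_rot: [[-0.955, 0.297, -0.001], [0.297, 0.955, 0.0], [0.001, 0.0, -1.0]]
wrist_force: [-0.5, -0.2, 0.4]
opening: 0.0849
grasp_force: 0.0
clock: 2.65
tool_pos: [0.5195, -0.1753, 0.218]
tcp_rot: [[-0.955, 0.297, -0.001], [0.297, 0.955, -0.006], [-0.001, -0.006, -1.0]]
wrist_force: [-1.4, -0.4, 11.1]
opening: 0.0129
grasp_force: 59.1
clock: 3.15
tool_pos: [0.5195, -0.1752, 0.2181]
tcp_rot: [[-0.955, 0.297, -0.001], [0.297, 0.955, -0.005], [-0.001, -0.005, -1.0]]
wrist_force: [-1.6, -4.9, 1.6]
opening: 0.0131
grasp_force: 59.4
[-0.86679867  0.35815814  0.09627038] [-1.62346573 -4.88178594  1.59280037]
```

```bash
python3 -m pendant '[[[0,-0.1,0],[0,0,0]],[[0,0,0],[0,0,-0.8]],[[0,0,0],[0,0,-0.8]],[[0,0,0],[0,0,-0.8]],[[0,0,0],[0,0,-0.8]]]'
python3 -m pendant '[[[0,0,0],[0,0,-0.8]],[[0,0,0],[0,0,-0.8]],[[0,0,0],[0,0,-0.8]],[[0,0,0],[0,0,-0.8]],[[0,0,0],[0,0,-0.8]]]'
python3 -c "
from cell import ctrl
s=ctrl.sense();print(s['torque'])"
python3 -m pendant '[[[0,0,0],[0,0,-0.8]],[[0,0,0],[0,0,-0.8]],[[0,0,0],[0,0,-0.8]],[[0,0,0],[0,0,-0.8]],[[0,0,0],[0,0,-0.8]]]'
python3 -m pendant '[[[0,0,0],[0,0,-0.5]],[[0,0,0],[0,0,0]],[[0,0,0],[0,0,0]]]'
python3 -c "
from cell import ctrl
s=ctrl.sense();print(s['torque'])"
```

```text
clock: 3.65
tool_pos: [0.5194, -0.1758, 0.2181]
tcp_rot: [[-0.811, 0.585, -0.001], [0.585, 0.811, -0.002], [-0.0, -0.002, -1.0]]
wrist_force: [-3.7, -1.9, 3.3]
opening: 0.0126
grasp_force: 59.7
clock: 4.15
tool_pos: [0.519, -0.1762, 0.2181]
tcp_rot: [[-0.519, 0.855, -0.002], [0.855, 0.519, -0.003], [-0.002, -0.003, -1.0]]
wrist_force: [-4.6, -3.2, 4.1]
opening: 0.0129
grasp_force: 59.7
[-0.6419389   0.82434262  0.10752557]
clock: 4.65
tool_pos: [0.5185, -0.1764, 0.2181]
tcp_rot: [[-0.145, 0.989, -0.003], [0.989, 0.145, -0.003], [-0.003, -0.003, -1.0]]
wrist_force: [-5.6, -3.4, 4.7]
opening: 0.0127
grasp_force: 59.8
clock: 4.95
tool_pos: [0.5184, -0.1765, 0.2181]
tcp_rot: [[-0.098, 0.995, -0.003], [0.995, 0.098, -0.003], [-0.003, -0.003, -1.0]]
wrist_force: [-5.7, -3.7, 4.2]
opening: 0.0129
grasp_force: 59.8
[-0.70490076  1.11097392 -0.10639095]
```

```bash
S='python3 -c "
from cell import ctrl
import numpy as np
s=ctrl.sense();R=s[\"tcp_rot\"];print(\"ANG\",np.arctan2(R[1,1],R[0,1]),s[\"torque\"])"'
python3 -m pendant '[[[0,0,0],[0,0,-0.5]],[[0,0,0],[0,0,-0.5]],[[0,0,0],[0,0,0]]]' | tail -3; eval "$S"
python3 -m pendant '[[[0,0,0],[0,0,-0.3]],[[0,0,0],[0,0,0]]]'| tail -3; eval "$S"
python3 -m pendant '[[[0,0,0],[0,0,-0.3]],[[0,0,0],[0,0,0]]]'| tail -3; eval "$S"
```

```text
wrist_force: [-5.8, -3.9, 3.9]
opening: 0.013
grasp_force: 59.8
ANG -0.0022573651853935485 [-0.62240315  1.22125617 -0.10727447]
wrist_force: [-7.0, -2.9, 4.2]
opening: 0.0128
grasp_force: 60.5
ANG -0.02912178359394446 [-0.78878855  1.17581498  0.72717961]
wrist_force: [-7.0, -5.0, 4.8]
opening: 0.0128
grasp_force: 68.7
ANG -0.056537934165636926 [-0.90126933  1.27145794  1.44185746]
```

Torque rose from about 0 to 1.4 N·m near an angle of -0.02, so the cap is on its stop. That matches the expected angle for the long sides, so I'll release, rise and look.

```bash
python3 -m pendant '[[[0,0,0],[0,0,0]],[[0,0,0],[0,0,0]],[[0,0,0],[0,0,0]],[[0,0,0],[0,0,0]],[[0,0,0],[0,0,0]]]' -1
python3 -m pendant '[[[0,0,0],[0,0,0]],[[0,0,0.5],[0,0,0]],[[0,0,1],[0,0,0]],[[0,0,1],[0,0,0]],[[0,0,1],[0,0,0]]]'
python3 -m pendant '[[[0,0,1],[0,0,0]],[[-1,0,1],[0,0,0]],[[-1,0,0],[0,0,0]],[[-1,0,0],[0,0,0]],[[0,0,0],[0,0,0]]]'
python3 - <<'E'
from h import *
f=grab('scene','s2');P=cloud(f);g=grab('wrist','w2')
v,u=np.mgrid[:420,:560]; w=(u>165)&(u<275)&(v>225)&(v<315)
for n,lo,hi in(('wing',.212,.232),('top',.160,.176)):
    q=P[w&(P[...,2]>lo)&(P[...,2]<hi)]
    if len(q)>20: print(n,len(q),cv2.minAreaRect(q[:,:2].astype(np.float32)*1000))
cv2.imwrite('pics/w2s.png',np.hstack([cv2.resize(f['img'][210:330,150:290],(420,360)),g['img'][:360,90:470]])[:,:,::-1])
E
```

```text
clock: 6.15
tool_pos: [0.5201, -0.1748, 0.2172]
tcp_rot: [[0.06, 0.998, 0.0], [0.998, -0.06, 0.0], [0.0, 0.0, -1.0]]
wrist_force: [0.2, 0.2, 0.6]
opening: 0.0835
grasp_force: 0.0
clock: 6.65
tool_pos: [0.52, -0.175, 0.2889]
tcp_rot: [[0.06, 0.998, 0.001], [0.998, -0.06, -0.0], [-0.0, 0.001, -1.0]]
wrist_force: [0.4, 0.7, -0.1]
opening: 0.0857
grasp_force: 0.0
clock: 7.15
tool_pos: [0.4587, -0.175, 0.3293]
tcp_rot: [[0.061, 0.998, 0.002], [0.998, -0.061, -0.001], [-0.001, 0.002, -1.0]]
wrist_force: [0.0, 0.2, -0.4]
opening: 0.0855
grasp_force: 0.0
wing 215 ((519.927734375, -173.51385498046875), (55.90800857543945, 14.881221771240234), 88.19330596923828)
top 2273 ((520.0645751953125, -173.81399536132812), (144.56158447265625, 89.7674331665039), 88.65493774414062)
```

View pics/w2s.png

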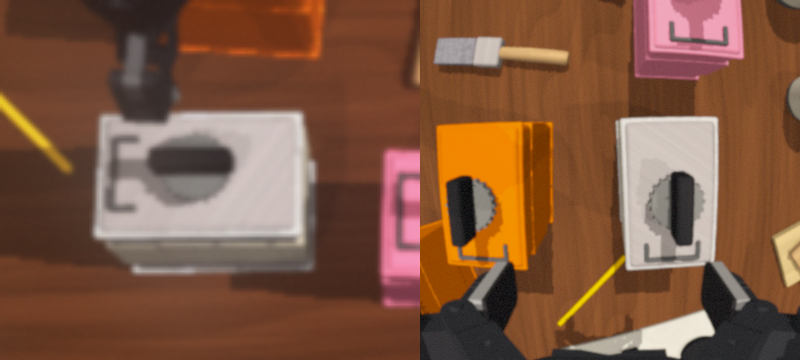

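The wing (left panel at about (190,160), right panel at about (682,207)) now lies parallel to the can's long sides. It measures 88.2° against 88.7° for the can, the stop was felt, and the gripper is clear.

```bash
python3 -c "
from cell import ctrl
print(ctrl.finish_job())"
```

```text
the job is handed in; nothing more can be done
None
```

The solvent can's cap is turned clockwise onto its stop with the wing in line with the long sides (within about 0.5° by camera), the gripper has let go, the round tin was never approached, and the job is handed in at about 7 s.

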